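# Put the pocket recorder away in the roll-top

## Robot

A 6-joint arm with a two-finger parallel gripper is mounted at the origin on the work surface. World frame = base frame: x ahead of the robot, y to its left, z up, the work surface at z = 0. Lengths are in m, angles in rad, forces in N, time in s.
With the tool pointing down it reaches from about 0.325 to 0.85 m from the base axis. Payload 15.5 kg.
Tool frame: the origin (TCP) lies between the finger pads; the fingertips stand 19 mm ahead of it and the grasp point (between the pads) is the TCP; z points along the fingers, y is the line along which they close (so a half turn about z gives the same grasp; the last joint's range is limited). The gripper opens to 91 mm and grips with 3 to 60 N. Pads are 32 mm wide; open, the fingers measure 118 mm over their backs; the gripper's body (76 mm by 178 mm) begins 60 mm behind the grasp point.
Start: joints at [1.192, 0.494, 1.345, -0, 1.302, -0.096], TCP at [0.175, 0.6, 0.233] pointing down, gripper open.
Joint ranges: [-2.91, 2.91], [-0.82, 2.16], [0.22, 2.67], [-1.22, 4.37], [0.12, 2.79], [-3.08, 3.08]. Speed limits (rad/s): [1.89, 1.89, 2.57, 3.01, 3.01, 3.01].

## Interface

Orientations are given as a unit quaternion [w, x, y, z].
In Python, from workcell import ctrl gives the robot as it stands. The module is installed in compiled form; this text tells all that it offers.
- The arm moves only by the tool jog_arm, never from a script. Its argument "commands" is one flat list of numbers, 7 for each row, row after row: the closure, from 0 (fully open) to 1 (shut), then the shift along the world's x, y, z in units of 25 mm (1.0 is 25 mm), then the turn, a rotation vector about the world's x, y, z in units of 8 degrees (1.0 is 8 degrees). A call has 1 to 8 rows; each row shifts and turns the commanded pose from where the row before left it; what a row does not reach is not made up. A row lasts 1/8 s, in which the tool goes at most 62.5 mm and 10.7 degrees, less where a joint would pass 70% of its speed; a pose out of reach is approached as far as the arm can. A call is refused whole if a number of a shift passes 1 or a number of a turn 1, either way. A call with a gripper value outside its range is refused whole. The fingers move at their own pace and stop on an object; "grip_force" is the grip in N (left out, the last holds). Time passes only in rows, so rows that do not move let the fingers close. It gives the time, the measured TCP pose, the force, the opening and the grip force at its end, in the units of the state.
- ctrl.observe(): the state, without advancing time (a new reading comes with each control period).
- ctrl.camera(name): name is "scene" or "side" or "wrist"; returns the picture (384x512x3 uint8, red, green, blue); there is no depth.
- ctrl.camera_info(name): a dict with "fx", "fy", "cx", "cy" (pixels), "R" (3x3) and "t" (3): a world point X has camera coordinates R X + t. Camera axes: x right, y down, z forward; pixel columns grow to the right and rows downward; lengths in m; the calibration is good to about 2 mm. A picture is of the moment at which its call begins: read the wrist's pose just before it. camera_info takes no time and is no camera call; for the wrist camera it gives the pose at the moment of the call.
- ctrl.hand_in(): hands the job in; it is judged then, once.
The state is a dict: "clock": time; "qpos": joint angles; "qd": joint speeds; "joint_torque": joint torques, N m; "eef_pos": TCP position; "tcp_rot": TCP orientation; "wrist_force": force on the tool from outside, world axes, zero at the start; "torque": the same for the moment, N m; "gripper_width": finger opening in m; "finger_force": force on a finger pad.
Only numpy, scipy, OpenCV 4.12 (cv2) and the standard library are available. Lean on these libraries where they do the work, as an engineer would, in place of code of your own. Each camera call takes 0.05 s, during which the arm holds its last target. There are 200 camera calls.

## Task

Put the pocket recorder, now half pushed under the desk riser, away in the roll-top box: roll the slatted cover all the way up, slide the recorder microphones first and screen up into the one empty pigeonhole until it stops at the back, and roll the cover down again until it is shut. Leave everything else on the desk and in the box where it is.

Things in the scene. Friction and masses are not known exactly. Their poses are not given: they have to be found in the camera images.
- rolltop: Desktop roll-top box of oak, fixed: 340 deep (x), 372 wide (y), 192 high, half-round cheeks 12 thick (inner faces at y = +-174). Origin: centre of its underside, on the desk; +x points to its back, its open front looks along -x; z up. Floor board 18 thick, no sill in front. A fixed back shell roofs it behind x = -12, z 165 at its front edge; four pigeonholes stand under it.
- bays (a point): Front edge of the pigeonholes' floor, middle of the row, on the floor board (18 above the desk), 20 in front of the box's origin; axes as the box. Four holes along y, centres at -129, -43, 43, 129, each 80 wide, 64 high and 105 deep, dividers 6 thick, top board to 70 above this point. One of the two inner holes is empty; the others hold things that stand 18 to 23 out of them. The floor in front of the mouths is free.
- tambour (a joint): Roll-top cover: a quarter-round tambour of horizontal slats in the cheeks' circular tracks, about the level axis through x 0, z 24 of the box, along its y. Outer radius 154. Value in rad: 0 = shut, 1.6 = rolled right up, back over the fixed shell (the rising pull goes from the front over the top). Stays where it is left; 3 to 7 N at the pull moves it. Starts at 0 to 0.4.
- tambour_pull (a point): Point in the dark wooden pull in the middle of the cover's bottom rail, 180 from the axis: when shut 8 degrees above the axis's level at the front, when right up 99.7 degrees. The pull is a block 36 wide (along the box's y), 16 thick, standing out from radius 154 to 188, free on either side. It moves with the cover.
- recorder_mid (a point): Centre of the pocket recorder (half-way up): a black stick 150 long (x), 44 wide (y), 32 high (z), 130 g, flat on the desk. +x points to the microphone end (the last 38 are a steel cage, 42 wide, 30 high, with two crossed capsules), +z up out of the screen. At the start its plain end lies under the riser and 75 to 97 of the microphone end stick out in front.
- recorder_head (a point): Middle of the recorder's microphone end face, 75 ahead of its centre.
- bay_mouth (a point): Middle of the front edge of the empty pigeonhole's floor: 20 in front of the box's origin, on top of the floor board (18 above the desk). +x points into the pigeonhole (105 deep, so a recorder that is fully in stands 45 out of it), z up.
- pedal: Small effects pedal on the desk beside the recorder, 93 x 42, 44 high. Origin: centre of its underside. Leave it alone.
- tin: Round tin on the desk on the recorder's other side, 68 across, 34 high. Origin: centre of its underside. Leave it alone.
- mug: White mug in the middle of the desk, 76 across plus its handle, 92 high. Origin: centre of its underside. Leave it alone.
- shaker: Wooden egg shaker standing in the box on the pigeonholes' top board, 47 across, 56 high. Origin: its underside. Leave it alone.
- harp_case: Black harmonica case, 100 x 50 x 30, in the other inner pigeonhole. Origin: centre of its underside. Leave it alone.
- string_box: Cardboard box of strings, 96 x 60 x 40, in an outer pigeonhole. Origin: centre of its underside. Leave it alone.
- metronome: Small white digital metronome, 90 x 52 x 25, in an outer pigeonhole. Origin: centre of its underside. Leave it alone.
- riser_edge (a point): Desk riser, a plywood shelf fixed to the desk. This point: on the desk under the middle of its front edge; +x points to its back, z up. Board 205 deep (x 0 to 205), 310 wide, from z 74 to z 90, on thin steel legs at y = +-148. An audio interface 47 high stands fixed on its back half.
Things that resemble listed ones, but are neither listed nor needed, are in the scene too. What is shaped like the part that bears recorder_mid but orange or yellow is not meant.

How it is judged:
On the way, in this order (a step that is already met when the one before it is completed fails the run):
1. the cover is rolled right up (value of joint tambour above 1.35 rad), for 0.1 s.
2. the recorder lies microphones first, fully in the empty pigeonhole (x of recorder_head in the frame of bay_mouth above 0.088 m and x of recorder_mid in the frame of bay_mouth above 0.014 m and y of recorder_mid in the frame of bay_mouth between -0.03 and 0.03 m and z of recorder_mid in the frame of bay_mouth below 0.024 m), for 0.2 s.
At the end, for the whole second after the job is handed in: The recorder lies flat, screen up, in the pigeonhole that was empty, its microphone end within about 15 mm of the back; the cover is shut (within 0.05 rad, 8 mm at its bottom rail); nothing moves and nothing else has been shifted (all of step 2 and value of joint tambour below 0.05 rad and angle between recorder_mid's own z axis and vertical below 0.15 rad and linear speed of recorder below 0.02 m/s); the robot touches nothing.
It fails at once if something else on the desk was shifted more than 25 mm (distance of any of pedal, tin, mug from where it was at the start of the episode above 0.025 m).
It fails at once if something else in the box was shifted more than 20 mm (distance of any of harp_case, string_box, metronome, shaker from where it was at the start of the episode above 0.02 m).
It also fails if it takes over 72 s, if anything falls off the work surface, if the arm or the gripper's body presses on something with over 40 N, if the wrist force passes 120 N, or if a joint passes its speed limit or range.

## Working session

There is one attempt and no reset: what is moved stays moved. The work goes in short steps, Python scripts to look and compute and a tool call to move; the robot and the scene stay as the last step left them, time stands still between calls to the robot, and variables do not carry over. Pictures are saved under pics/ and viewed, at most 10 in all, crops included, and the job is handed in when it is done.

Besides the shell and the picture viewer there is one more tool, called after "Call:" as name(argument=value, ...) on one line, values as JSON. jog_arm: Moves the arm, as the interface text tells. Its arguments: {"type":"object","properties":{"commands":{"type":"array","items":{"type":"number"}},"grip_force":{"type":"number"}},"required":["commands"]}

```bash
mkdir -p pics; python3 - <<'E'
from workcell import ctrl
import cv2
for n in ("scene","side"):
    im=ctrl.camera(n); cv2.imwrite(f"pics/{n}0.png",cv2.cvtColor(cv2.resize(im,(800,600),interpolation=cv2.INTER_CUBIC),cv2.COLOR_RGB2BGR))
    cv2.imwrite(f"raw_{n}.png",im[:,:,::-1])
    i=ctrl.camera_info(n); print(n,i)
o=ctrl.observe(); print(o)
E
```

```text
scene {'fx': 451.66004586043175, 'fy': 451.66004586043175, 'cx': 262.49971559742966, 'cy': 194.58198931836864, 'R': array([[ 0.73691959,  0.67597391, -0.00296545],
       [ 0.63961985, -0.69869381, -0.32048932],
       [-0.21871436,  0.2342781 , -0.94724749]]), 't': array([-0.29730136, -0.23574548,  1.55641512])}
side {'fx': 417.4932630394246, 'fy': 417.4932630394246, 'cx': 253.8501939742478, 'cy': 195.91305624345114, 'R': array([[ 0.37144838,  0.92844883,  0.00297922],
       [ 0.8774784 , -0.35000421, -0.32791571],
       [-0.30341022,  0.12441796, -0.94470229]]), 't': array([-0.15652442, -0.35004985,  1.68441408])}
{'clock': 0.1, 'qpos': array([ 1.19151488e+00,  4.94167106e-01,  1.34605114e+00,  2.20988693e-05,
        1.30245615e+00, -9.54616561e-02]), 'qd': array([-1.22894790e-06, -1.80722965e-04, -1.94724787e-03,  9.47567365e-04,
        1.79336115e-03, -1.73649014e-03]), 'joint_torque': array([ 2.17693872e-03, -8.80244637e+01, -3.82551169e+01,  7.07607460e-02,
        4.83069092e-02,  2.77934407e-05]), 'eef_pos': array([0.17487145, 0.59972657, 0.23237533]), 'tcp_rot': array([-1.37538545e-04,  1.41436952e-01,  9.89947118e-01, -5.23198598e-04]), 'wrist_force': array([-0.16500277, -0.45839863,  0.5401324 ]), 'torque': array([-0.03118433,  0.00917908,  0.0453172 ]), 'finger_force': 0.0, 'gripper_width': 0.09109942723225645}
```

View pics/scene0.png

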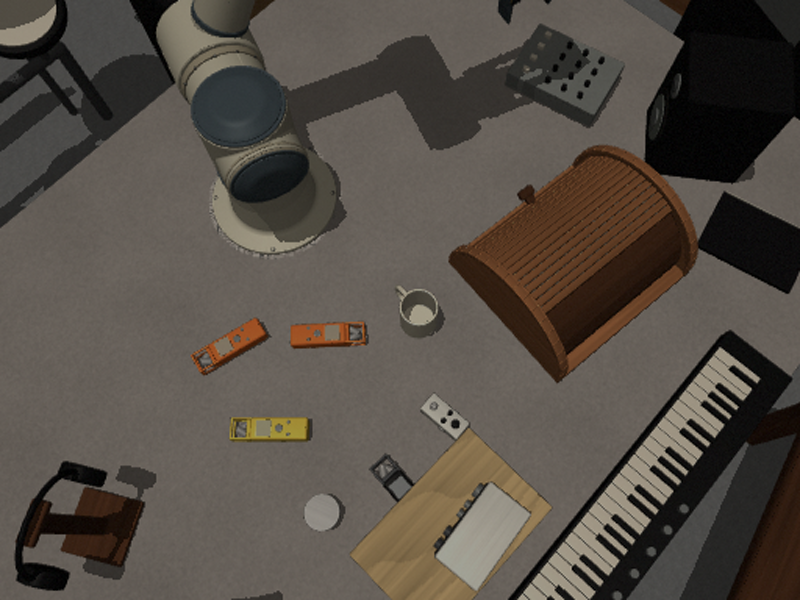

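View pics/side0.png

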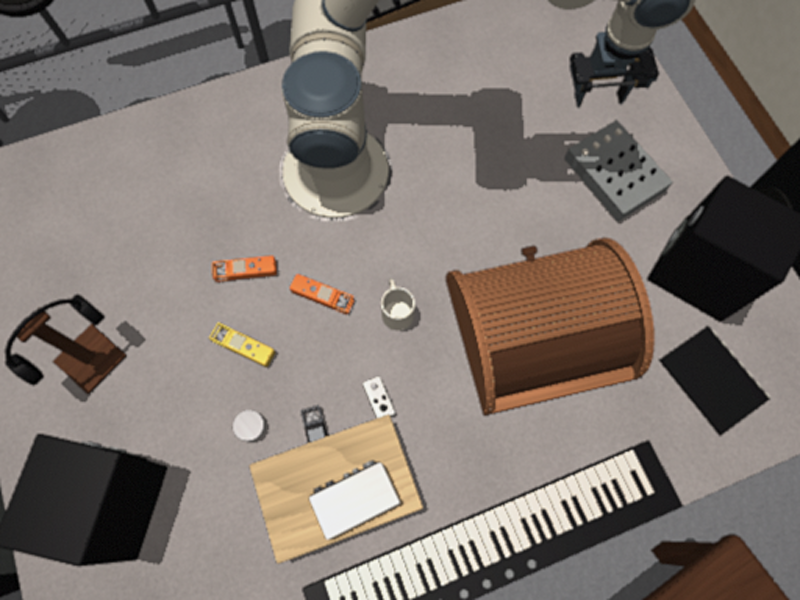

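Scene view: the black recorder's microphone end pokes out from under the riser at (390,475); side view (314,422). The look-alikes are orange at (230,345) and (330,333) and yellow at (270,428), and they are rejected by colour. The pull is at (527,194) in scene and (529,252) in side. The mug is at (418,312), the pedal at (445,416) and the tin at (322,512).

```bash
cat > h.py <<'E'
from workcell import ctrl
import numpy as np, cv2
from scipy.spatial.transform import Rotation as Rn
def ray(c,u,v):
    R,t=np.array(c["R"]),np.array(c["t"]); d=R.T@np.array([(u-c["cx"])/c["fx"],(v-c["cy"])/c["fy"],1]); return -R.T@t,d
def plane(c,u,v,z):
    o,d=ray(c,u,v); return o+d*(z-o[2])/d[2]
def tri(c1,p1,c2,p2):
    o1,d1=ray(c1,*p1);o2,d2=ray(c2,*p2)
    s=np.linalg.lstsq(np.c_[d1,-d2],o2-o1,rcond=None)[0]; a=o1+d1*s[0];b=o2+d2*s[1]
    return (a+b)/2,np.linalg.norm(a-b)
def proj(c,X):
    p=np.array(c["R"])@X+c["t"]; return np.array([p[0]/p[2]*c["fx"]+c["cx"],p[1]/p[2]*c["fy"]+c["cy"]])
def st():
    o=ctrl.observe(); q=o["tcp_rot"]; return o,Rn.from_quat(np.r_[q[1:],q[0]])
S=ctrl.camera_info("scene");D=ctrl.camera_info("side")
E
python3 - <<'E'
from h import *
np.set_printoptions(precision=3,suppress=True)
P=dict(pull=((527,194),(529,252)),micL=((370,464),(303,411)),micR=((389,455),(322,406)),riserA=((351,553),(250,466)),riserB=((471,432),(390,419)),
 boxbackR=((560,379),(490,411)),boxfrontR=((451,258),(449,275)),boxbackL=((695,262),(649,378)),mug=((418,314),(399,308)),tin=((322,512),(249,426)),ped1=((434,395),(377,379)),ped2=((457,435),(383,415)))
for k,(a,b) in P.items():
    X,e=tri(S,np.array(a)*.64,D,np.array(b)*.64); print(k,X,round(e,4))
w=ctrl.camera_info("wrist"); o,R=st(); print(R.as_matrix(), -np.array(w["R"]).T@w["t"], w["R"],w["fx"],w["cx"],w["cy"])
E
```

```text
pull [0.431 0.319 0.12 ] 0.0005
micL [ 0.555 -0.28   0.004] 0.0081
micR [ 0.568 -0.24   0.023] 0.0033
riserA [ 0.644 -0.414  0.098] 0.0035
riserB [ 0.659 -0.111  0.076] 0.0004
boxbackR [ 0.716  0.111 -0.012] 0.0076
boxfrontR [0.383 0.15  0.016] 0.0067
boxbackL [0.776 0.485 0.011] 0.015
mug [0.42  0.006 0.031] 0.0033
tin [ 0.55  -0.403  0.027] 0.0013
ped1 [ 0.56  -0.102  0.049] 0.004
ped2 [ 0.638 -0.121  0.018] 0.0064
[[-0.96   0.28  -0.   ]
 [ 0.28   0.96  -0.001]
 [ 0.    -0.001 -1.   ]] [0.104 0.621 0.384] [[ 0.279  0.96  -0.   ]
 [ 0.926 -0.269  0.264]
 [ 0.253 -0.074 -0.965]] 308.25944548735623 254.3155235761769 190.60831400641857
```

```bash
python3 - <<'E'
import cv2,numpy as np
a=cv2.imread("raw_scene.png")[270:340,215:330]; b=cv2.imread("raw_side.png")[230:300,150:265]
c=cv2.imread("raw_scene.png")[90:250,280:455]; d=cv2.imread("raw_side.png")[150:270,275:425]
f=lambda x:cv2.resize(x,(400,300),interpolation=cv2.INTER_CUBIC)
cv2.imwrite("pics/crop1.png",np.vstack([np.hstack([f(a),f(b)]),np.hstack([f(c),f(d)])]))
E
```

```text
(no output)
```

View pics/crop1.png

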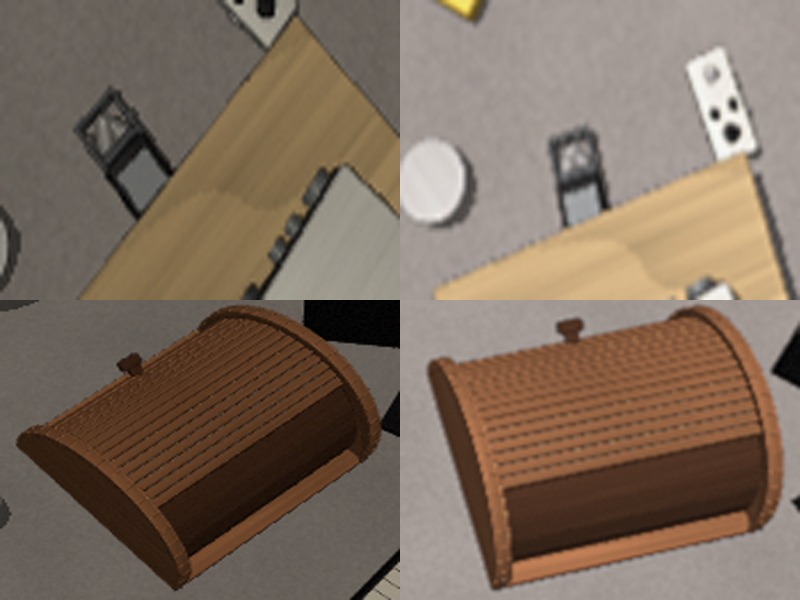

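The crop confirms the choice: the black stick with the steel cage and screen is at raw scene pixel (250,305), and the pull is partly raised. I'm moving in front of the pull for a close look.

Call:
jog_arm(commands=[0,0.6,-1,0.1,0,0,1,0,0.6,-1,0.1,0,0,0,0,0.6,-1,0.1,0,0,0,0,0.6,-1,0.1,0,0,0,0,0.6,-1,0.1,0,0,0,0,0.6,-1,0.1,0,0,0,0,0.6,-1,0.1,0,0,0,0,0.6,-1,0,0,0,0])

```text
clock: 1.1
eef_pos: [0.2954, 0.3991, 0.2504]
tcp_rot: [-0.0, 0.072, 0.997, -0.0]
wrist_force: [-0.1, -0.2, -0.3]
gripper_width: 0.0911
finger_force: 0.0
```

Call:
jog_arm(commands=[0,0.5,-1,0,0,0,0,0,0.5,-1,0,0,0,0,0,0.5,-0.8,0,0,0,0,0,0,0,0,0,0,0])

```text
clock: 1.6
eef_pos: [0.333, 0.329, 0.2503]
tcp_rot: [-0.0, 0.073, 0.997, -0.0]
wrist_force: [-0.4, 0.7, -0.7]
gripper_width: 0.0911
finger_force: 0.0
```

```bash
python3 - <<'E'
from h import *
np.set_printoptions(precision=4,suppress=True)
o,R=st(); c=ctrl.camera_info("wrist"); im=ctrl.camera("wrist"); print(o["clock"],o["eef_pos"],R.as_matrix()[:,1],o["qpos"])
cv2.imwrite("raw_w1.png",im[:,:,::-1]); cv2.imwrite("pics/w1.png",cv2.resize(im[:,:,::-1],(800,600),interpolation=cv2.INTER_CUBIC))
np.savez("w1.npz",R=c["R"],t=c["t"],fx=c["fx"],fy=c["fy"],cx=c["cx"],cy=c["cy"])
E
```

```text
1.6 [0.333  0.329  0.2503] [ 0.1455  0.9894 -0.0004] [ 0.6518  0.2537  1.6916 -0.0002  1.1968 -0.7729]
```

View pics/w1.png

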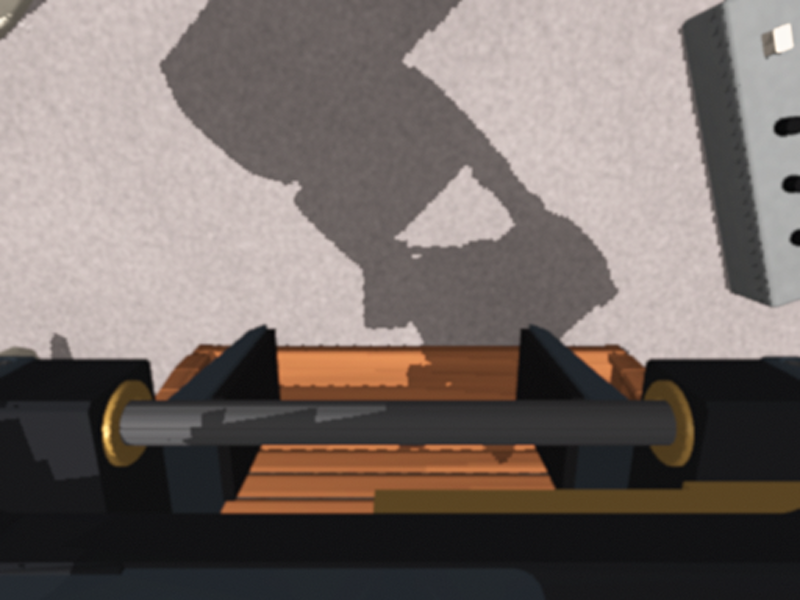

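The wrist view shows the box's floor front edge at row 346, from (205,345) to (617,346), nearly parallel to the tool's closing axis. I'll work out the box pose from it.

```bash
python3 - <<'E'
from h import *
np.set_printoptions(precision=4,suppress=True)
z=np.load("w1.npz"); c={k:z[k] for k in z.files}
a=plane(c,205*.64,345*.64,.018);b=plane(c,617*.64,346.5*.64,.018)
print(a,b,np.linalg.norm(b-a)); d=(b-a)/np.linalg.norm(b-a); yaw=np.arctan2(-d[0],d[1]); 
bx=np.array([d[1],-d[0],0]); O=(a+b)/2+.17*bx; O[2]=0; print("yaw",np.degrees(yaw),"O",O)
by=np.array([-bx[1],bx[0],0])
print("backcorners",O+.17*bx-.186*by,O+.17*bx+.186*by)
for name,cc in (("scene",S),("side",D)):
  for v in (0,.2,.4,.5):
    th=np.radians(8)+v; X=O-bx*.18*np.cos(th)+[0,0,.024+.18*np.sin(th)]; print(name,v,X,proj(cc,X)/.64)
E
```

```text
[0.3815 0.157  0.018 ] [0.4335 0.5033 0.018 ] 0.35013643493257113
yaw -8.531471684056218 O [0.5756 0.3049 0.    ]
backcorners [0.7162 0.0958 0.    ] [0.7713 0.4637 0.    ]
scene 0 [0.3994 0.3314 0.0491] [514.0458 196.988 ]
scene 0.2 [0.4078 0.3301 0.084 ] [519.0754 192.0502]
scene 0.4 [0.4229 0.3278 0.1165] [526.4091 189.751 ]
scene 0.5 [0.4328 0.3264 0.1314] [530.8972 189.6871]
side 0 [0.3994 0.3314 0.0491] [522.0861 250.9798]
side 0.2 [0.4078 0.3301 0.084 ] [525.9114 248.1429]
side 0.4 [0.4229 0.3278 0.1165] [530.5896 248.2481]
side 0.5 [0.4328 0.3264 0.1314] [533.2073 249.474 ]
```

Call:
jog_arm(commands=[0,0.84,0,0,0,0,0,0,0.84,0,0,0,0,0,0,0.84,0,-0.6,0,0,0,0,0.84,0,-0.9,0,0,0,0,0,0,-0.9,0,0,0,0,0,0,-0.9,0,0,0,0,0,0,-0.9,0,0,0,0,0,0,-0.9,0,0,0])

```text
clock: 2.65
eef_pos: [0.4178, 0.3303, 0.1218]
tcp_rot: [0.0, 0.072, 0.997, 0.0]
wrist_force: [0.1, 0.3, -0.2]
gripper_width: 0.0914
finger_force: 0.0
```

Call:
jog_arm(commands=[0.3,0,0,-0.15,0,0,0,1,0,0,0,0,0,0,1,0,0,0,0,0,0,1,0,0,0,0,0,0,1,0,0,0,0,0,0,1,0,0,0,0,0,0], grip_force=25)

```text
clock: 3.4
eef_pos: [0.4154, 0.3267, 0.1185]
tcp_rot: [-0.001, 0.071, 0.997, -0.003]
wrist_force: [7.2, -19.0, -2.8]
gripper_width: 0.0354
finger_force: 25.0
```

Call:
jog_arm(commands=[1,0,-0.15,0,0,0,0,1,0.506,-0.076,0.744,0,0,0,1,0.593,-0.089,0.676,0,0,0,1,0,0,0,0,0,0])

```text
clock: 3.9
eef_pos: [0.4442, 0.3222, 0.1559]
tcp_rot: [0.0, 0.072, 0.997, 0.0]
wrist_force: [-7.1, 1.3, 10.1]
gripper_width: 0.0356
finger_force: 25.0
```

Call:
jog_arm(commands=[1,0.669,-0.1,0.62,0,0,0,1,0.736,-0.11,0.53,0,0,0,1,0.795,-0.119,0.43,0,0,0,1,0.835,-0.125,0.33,0,0,0,1,0.87,-0.13,0.22,0,0,0,1,0.886,-0.133,0.11,0,0,0,1,0.894,-0.134,0,0,0,0,1,0,0,0,0,0,0])

```text
clock: 4.9
eef_pos: [0.5876, 0.301, 0.2104]
tcp_rot: [0.001, 0.072, 0.997, 0.0]
wrist_force: [4.4, 3.1, -2.0]
gripper_width: 0.036
finger_force: 25.0
```

Call:
jog_arm(commands=[0.3,0,0,0,0,0,0,0.3,0,0,0,0,0,0,0.3,0,0,0.9,0,0,0,0.3,0,0,0.9,0,0,0,0.3,-1,0.15,0,0,0,0,0.3,-1,0.15,0,0,0,0,0.3,-1,0.15,0,0,0,0,0.3,-1,0.15,0,-0.15,-0.98,0])

```text
clock: 5.9
eef_pos: [0.4866, 0.3157, 0.2556]
tcp_rot: [0.07, 0.073, 0.995, -0.005]
wrist_force: [-0.4, 0.7, -0.4]
gripper_width: 0.0639
finger_force: 0.0
```

Call:
jog_arm(commands=[0,-1,0.15,0,-0.15,-0.98,0,0,-1,0.15,0,-0.15,-0.98,0,0,-1,0.15,0,-0.15,-0.98,0,0,-1,0.15,-0.5,-0.15,-0.98,0,0,-1,0.15,-0.5,0,0,0,0,-1,0.15,-0.5,0,0,0,0,0,0,0,0,0,0,0,0,0,0,0,0,0])

```text
clock: 6.9
eef_pos: [0.3459, 0.3349, 0.2208]
tcp_rot: [0.313, 0.071, 0.946, -0.03]
wrist_force: [0.1, 0.6, 0.5]
gripper_width: 0.0911
finger_force: 0.0
```

```bash
python3 - <<'E'
from h import *
np.set_printoptions(precision=4,suppress=True)
o,R=st(); c=ctrl.camera_info("wrist"); im=ctrl.camera("wrist"); print(o["clock"],o["eef_pos"],R.as_matrix(),o["qpos"])
s=ctrl.camera("side"); cv2.imwrite("raw_side2.png",s[:,:,::-1])
f=lambda x,sz:cv2.resize(x[:,:,::-1],sz,interpolation=cv2.INTER_CUBIC)
cv2.imwrite("pics/w2.png",np.vstack([f(im[100:330],(800,359)),f(s[140:280,240:440],(340,238)).repeat(1,0)if 0 else np.hstack([f(s[140:280,240:440],(340,238)),f(im,(460,238))])]))
cv2.imwrite("raw_w2.png",im[:,:,::-1])
np.savez("w2.npz",R=c["R"],t=c["t"],fx=c["fx"],fy=c["fy"],cx=c["cx"],cy=c["cy"])
E
```

```text
6.9 [0.3459 0.3349 0.2208] [[-0.7936  0.1533  0.5889]
 [ 0.1152  0.9881 -0.1019]
 [-0.5975 -0.013  -0.8018]] [ 1.0357  0.3     1.9734 -0.8666  0.8225  0.2102]
```

View pics/w2.png

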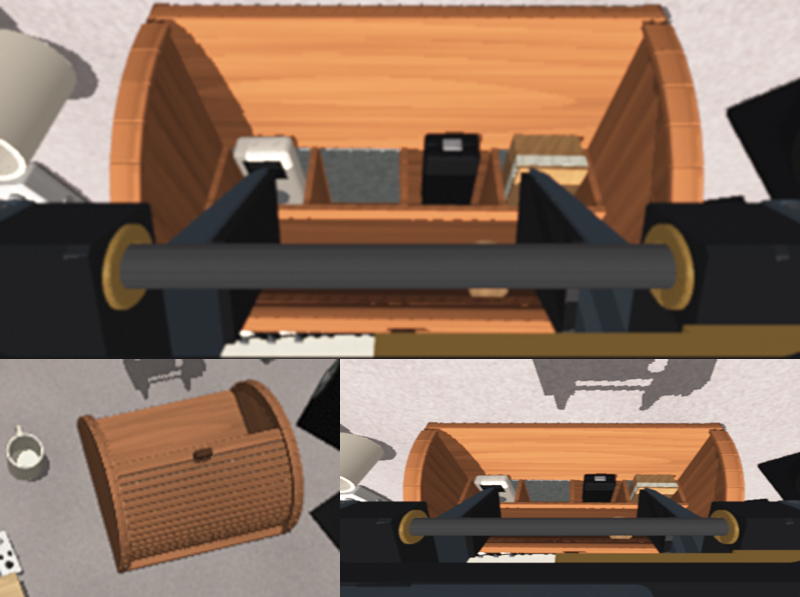

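Wrist view: the holes from left to right hold the metronome at (268,165), nothing (grey felt at (360,175)), the harp case at (452,165) and the string box at (545,170). The empty hole is therefore y = -43, and the side view shows the cover rolled back over the shell.

```bash
python3 - <<'E'
from h import *
np.set_printoptions(precision=4,suppress=True)
z=np.load("w2.npz"); c={k:z[k] for k in z.files}
for n,u,v in (("fl",153,9),("fr",664,11),("mouthL",321,150),("mouthR",401,150)): print(n,plane(c,u*.64,100+v*.64,.018))
O=np.array([.5756,.3049,0]);y=np.radians(-8.53);bx=np.array([np.cos(y),np.sin(y),0]);by=np.array([-bx[1],bx[0],0])
print("mouth pred",O-.02*bx-.043*by)
# recorder from side/scene, cage corners on plane z=.032
for n,cc,x0,y0,sc in (("scene",S,215,270,(115/400,70/300)),("side",D,150,230,(115/400,70/300))):
  pts={"scene":[(75,125),(112,87),(172,180),(135,217)],"side":[(550,135),(592,125),(607,212),(566,226)]}[n]
  for p in pts:
    px=(p[0]-(400 if n=="side" else 0))*sc[0]+x0; py=p[1]*sc[1]+y0; print(n,plane(cc,px,py,.032))
E
```

```text
fl [0.3787 0.1535 0.018 ]
fr [0.4316 0.5071 0.018 ]
mouthL [0.5551 0.2255 0.018 ]
mouthR [0.5656 0.3023 0.018 ]
mouth pred [0.5494 0.2653 0.    ]
scene [ 0.5593 -0.2833  0.032 ]
scene [ 0.5648 -0.2432  0.032 ]
scene [ 0.645  -0.2547  0.032 ]
scene [ 0.6386 -0.2938  0.032 ]
side [ 0.558  -0.2819  0.032 ]
side [ 0.5659 -0.2402  0.032 ]
side [ 0.6373 -0.25    0.032 ]
side [ 0.6327 -0.2911  0.032 ]
```

Call:
jog_arm(commands=[0,0,-0.86,0.3,0.15,0.98,0,0,0,-0.86,0.3,0.15,0.98,0,0,0,-0.86,0,0.15,0.98,0,0,0,-0.86,0,0.15,0.98,0,0,0,-0.86,0,0.15,0.98,0,0,0.43,-0.86,0,0,0,-1,0,0.43,-0.86,0,0,0,-1,0,0.43,-0.86,0,0,0,-1])

```text
clock: 8.0
eef_pos: [0.3791, 0.1658, 0.2325]
tcp_rot: [-0.008, 0.282, 0.959, -0.009]
wrist_force: [0.2, -0.2, -0.3]
gripper_width: 0.0914
finger_force: 0.0
```

Call:
jog_arm(commands=[0,0.43,-0.86,0,0,0,-1,0,0.43,-0.86,0,0,0,-1,0,0.43,-0.86,0,0,0,-1,0,0.43,-0.86,0,0,0,-1,0,0.43,-0.86,0,0,0,-1,0,0.43,-0.86,0,0,0,-1,0,0.43,-0.86,0,0,0,-1,0,0.43,-0.86,0,0,0,-1])

```text
clock: 9.0
eef_pos: [0.4648, -0.0065, 0.2326]
tcp_rot: [-0.011, 0.747, 0.664, -0.003]
wrist_force: [0.1, -0.6, 0.0]
gripper_width: 0.0911
finger_force: 0.0
```

Call:
jog_arm(commands=[0,0.43,-0.86,0,0,0,-1,0,0.43,-0.86,0,0,0,-1,0,0.43,-0.86,0,0,0,-1,0,0.43,-0.86,0,0,0,-1,0,0.43,-0.86,0,0,0,-1,0,0.43,-0.86,0,0,0,-1,0,0.43,-0.86,0,0,0,-1,0,0.43,-0.86,0,0,0,-1])

```text
clock: 10.0
eef_pos: [0.5505, -0.1787, 0.2325]
tcp_rot: [-0.011, 0.986, 0.167, 0.004]
wrist_force: [0.4, -0.1, 0.5]
gripper_width: 0.0915
finger_force: 0.0
```

Call:
jog_arm(commands=[0,0.43,-0.86,-0.3,0,0,-1,0,0.43,-0.86,-0.3,0,0,-1,0,0.43,-0.86,-0.3,0,0,-1,0,0.43,-0.86,-0.3,0,0,-0.5,0,0,0,0,0,0,0])

```text
clock: 10.62
eef_pos: [0.5932, -0.265, 0.2017]
tcp_rot: [-0.01, 0.997, -0.075, 0.006]
wrist_force: [0.1, 0.5, 0.6]
gripper_width: 0.0911
finger_force: 0.0
```

```bash
python3 - <<'E'
from h import *
o,R=st(); print(o["clock"],o["eef_pos"],R.as_matrix(),o["qpos"])
E
```

```text
10.625 [ 0.59319366 -0.26498248  0.20167008] [[ 0.98881299 -0.14849534  0.01407152]
 [-0.14875443 -0.98867962  0.0196143 ]
 [ 0.01099959 -0.02148807 -0.99970859]] [-0.52437355  0.55516162  1.32257906  0.02522286  1.26158299  1.18797358]
```

Call:
jog_arm(commands=[0,-0.05,0,-1,-0.14,0.1,0,0,0,0,-1,0,0,0,0,0,0,-1,0,0,0,0,0,0,-1,0,0,0,0,0,0,-1,0,0,0,0,0,0,-1,0,0,0,0,0,0,-1,0,0,0,0,0,0,0,0,0,0])

```text
clock: 11.62
eef_pos: [0.5908, -0.2625, 0.0262]
tcp_rot: [-0.001, 0.997, -0.073, -0.001]
wrist_force: [-0.3, 0.3, -0.5]
gripper_width: 0.0912
finger_force: 0.0
```

Call:
jog_arm(commands=[0.2,0,0,0,0,0,0,0.4,0,0,0,0,0,0,1,0,0,0,0,0,0,1,0,0,0,0,0,0,1,0,0,0,0,0,0,1,0,0,0,0,0,0], grip_force=15)

```text
clock: 12.38
eef_pos: [0.5919, -0.2631, 0.0273]
tcp_rot: [-0.0, 0.997, -0.073, 0.0]
wrist_force: [-1.2, 0.1, 2.9]
gripper_width: 0.0441
finger_force: 15.0
```

Call:
jog_arm(commands=[1,-0.5,0.075,0,0,0,0,1,-0.989,0.148,0,0,0,0,1,-0.989,0.148,0,0,0,0,1,-0.989,0.148,0,0,0,0,1,-0.5,0.075,0,0,0,0,0,0,0,0,0,0,0,0,0,0,0,0,0,0,0,0,0,0,0,0,0])

```text
clock: 13.38
eef_pos: [0.4934, -0.2483, 0.0271]
tcp_rot: [-0.0, 0.997, -0.073, 0.0]
wrist_force: [-0.2, 0.4, 0.5]
gripper_width: 0.0709
finger_force: 0.0
```

```bash
python3 - <<'E'
from h import *
o,R=st(); print(o["clock"],o["eef_pos"])
im=ctrl.camera("scene")[:,:,::-1]; s=ctrl.camera("side")[:,:,::-1]
f=lambda x:cv2.resize(x,(400,300),interpolation=cv2.INTER_CUBIC)
cv2.imwrite("pics/c3.png",np.hstack([f(im[230:350,190:350]),f(s[200:320,120:280])]))
E
```

```text
13.375 [ 0.49339154 -0.24828438  0.02711462]
```

View pics/c3.png

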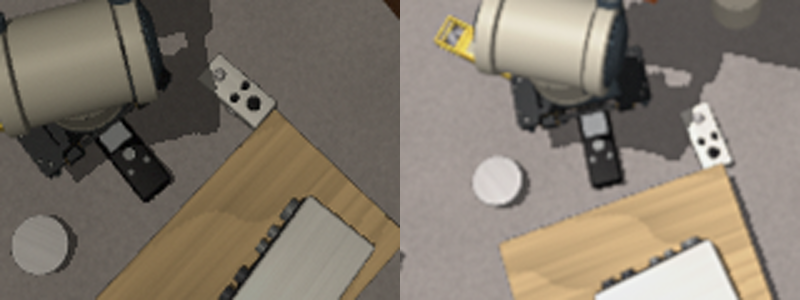

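The recorder is out from under the riser. Its tail corners are at scene crop (147,200) and (173,180), and side crop (590,187) and (623,183).

```bash
python3 - <<'E'
from h import *
for cc,x,y in ((S,147,200),(S,173,180)): print(plane(cc,190+x*.4,230+y*.4,.03))
for cc,x,y in ((D,191,187),(D,223,183)): print(plane(cc,120+x*.4,200+y*.4,.03))
E
```

```text
[ 0.60711252 -0.28155163  0.03      ]
[ 0.61408416 -0.24395131  0.03      ]
[ 0.60521797 -0.28659068  0.03      ]
[ 0.61640085 -0.24384102  0.03      ]
```

Call:
jog_arm(commands=[0,0.6,-0.09,0,0,0,0,0,0.9,-0.135,0,0,0,0,0,0.9,-0.135,0,0,0,0,0,0.9,-0.135,0,0,0,0,0,0,0,0,0,0,0])

```text
clock: 14.1
eef_pos: [0.5776, -0.2609, 0.0272]
tcp_rot: [0.0, 0.997, -0.073, 0.001]
wrist_force: [0.4, -0.3, -0.0]
gripper_width: 0.0913
finger_force: 0.0
```

Call:
jog_arm(commands=[0.3,0,0,0,0,0,0,1,0,0,0,0,0,0,1,0,0,0,0,0,0,1,0,0,0,0,0,0,1,0,0,0,0,0,0,1,0,0,0,0,0,0], grip_force=35)

```text
clock: 14.85
eef_pos: [0.5752, -0.2605, 0.0273]
tcp_rot: [-0.0, 0.997, -0.073, 0.0]
wrist_force: [-0.2, 0.4, 1.6]
gripper_width: 0.0436
finger_force: 35.0
```

Call:
jog_arm(commands=[1,0,0,0.7,0,0,0,1,-0.3,0,1,0,0,0,1,-0.53,1,0.6,0,0,1,1,-0.53,1,0.6,0,0,1,1,-0.53,1,0.6,0,0,1,1,-0.53,1,0.6,0,0,1,1,-0.53,1,0.6,0,0,1,1,-0.53,1,0.4,0,0,1])

```text
clock: 15.85
eef_pos: [0.4881, -0.1098, 0.1564]
tcp_rot: [0.0, 0.94, 0.341, 0.001]
wrist_force: [-0.3, -0.2, -1.5]
gripper_width: 0.0438
finger_force: 35.0
```

Call:
jog_arm(commands=[1,-0.53,1,0,0,0,1,1,-0.53,1,0,0,0,1,1,-0.53,1,0,0,0,1,1,-0.53,1,0,0,0,1,1,-0.53,1,0,0,0,1,1,-0.53,1,0,0,0,1,1,-0.53,1,0,0,0,1,1,-0.53,1,0,0,0,1])

```text
clock: 16.85
eef_pos: [0.382, 0.0903, 0.1556]
tcp_rot: [0.0, 0.617, 0.787, 0.0]
wrist_force: [-0.4, -0.2, -1.6]
gripper_width: 0.0436
finger_force: 35.0
```

Call:
jog_arm(commands=[1,-0.53,1,0,0,0,1,1,-0.53,1,0,0,0,1,1,-0.53,1,0,0,0,1,1,-0.53,1,0,0,0,1,1,-0.53,1,0,0,0,1,1,-0.53,1,0,0,0,1,1,-0.53,1,0,0,0,1,1,-0.5,1,0,0,0,1])

```text
clock: 17.85
eef_pos: [0.2766, 0.2904, 0.1556]
tcp_rot: [0.0, 0.106, 0.994, 0.0]
wrist_force: [0.8, -0.6, -2.5]
gripper_width: 0.0439
finger_force: 35.0
```

Call:
jog_arm(commands=[1,0,0.5,0,0,0,0.5,1,0,0,0,0,0,0])

```text
clock: 18.1
eef_pos: [0.2771, 0.3027, 0.1554]
tcp_rot: [0.001, 0.073, 0.997, 0.0]
wrist_force: [0.6, 0.3, -1.2]
gripper_width: 0.0441
finger_force: 35.0
```

```bash
python3 - <<'E'
from h import *
o,R=st(); print(o["clock"],o["eef_pos"],R.as_matrix(),o["qpos"],o["gripper_width"])
im=ctrl.camera("scene")[:,:,::-1]; s=ctrl.camera("side")[:,:,::-1]
f=lambda x:cv2.resize(x,(400,300),interpolation=cv2.INTER_CUBIC)
cv2.imwrite("pics/c4.png",np.hstack([f(im[60:260,200:460]),f(s[90:260,190:420])]))
E
```

```text
18.1 [0.27712099 0.30268658 0.15544805] [[-9.89366964e-01  1.45436661e-01  1.09023280e-03]
 [ 1.45437460e-01  9.89367204e-01  6.93437144e-04]
 [-9.77789395e-04  8.44624491e-04 -9.99999165e-01]] [ 6.83841983e-01  3.12934802e-01  1.94646905e+00 -1.96111794e-04
  8.80905618e-01 -7.40874848e-01] 0.044105561788256885
```

View pics/c4.png

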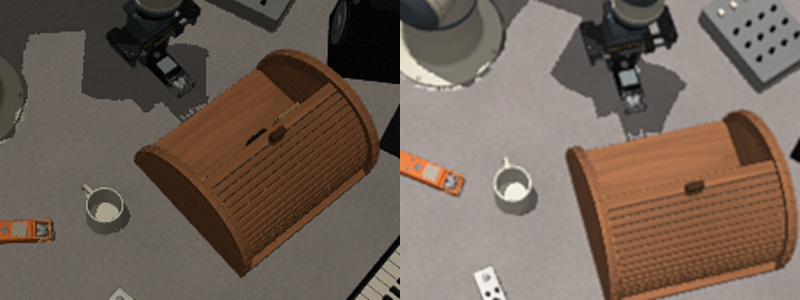

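The recorder is held level with its microphones facing the box. I'm lowering it in front, then advancing over the floor board.

Call:
jog_arm(commands=[1,0,0.12,-1,0,0,0,1,0,0,-1,0,0,0,1,0,0,-1,0,0,0,1,0,0,-1,0,0,0,1,0.6,-0.09,0,0,0,0,1,0.98,-0.147,0,0,0,0,1,0.98,-0.147,0,0,0,0,1,0.98,-0.147,0,0,0,0])

```text
clock: 19.2
eef_pos: [0.3678, 0.2911, 0.056]
tcp_rot: [0.001, 0.074, 0.997, 0.0]
wrist_force: [-0.1, 1.3, -1.6]
gripper_width: 0.044
finger_force: 35.0
```

Call:
jog_arm(commands=[1,0.98,-0.147,0,0,0,0,1,0.98,-0.147,0,0,0,0,1,0,0,-0.2,0,0,0,1,0,0,0,0,0,0])

```text
clock: 19.7
eef_pos: [0.4145, 0.2838, 0.0501]
tcp_rot: [-0.0, 0.074, 0.997, -0.0]
wrist_force: [-0.3, 1.0, -1.3]
gripper_width: 0.0438
finger_force: 35.0
```

```bash
python3 - <<'E'
from h import *
o,R=st(); print(o["clock"],o["eef_pos"],o["wrist_force"])
im=ctrl.camera("scene")[:,:,::-1]; s=ctrl.camera("side")[:,:,::-1]
f=lambda x:cv2.resize(x,(400,300),interpolation=cv2.INTER_CUBIC)
cv2.imwrite("pics/c5.png",np.hstack([f(im[90:210,290:450]),f(s[130:250,270:430])]))
E
```

```text
19.7 [0.41448639 0.2837564  0.05008874] [-0.32253331  1.00030109 -1.34316206]
```

View pics/c5.png

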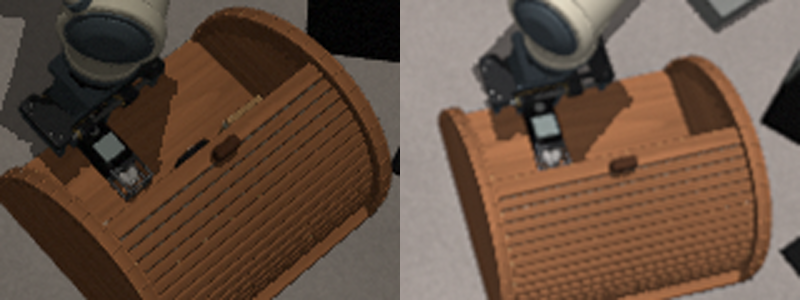

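Call:
jog_arm(commands=[1,0.76,-0.108,0,0,0,0,1,0.76,-0.108,0,0,0,0,1,0.76,-0.108,0,0,0,0,1,0.76,-0.108,0,0,0,0,1,0.76,-0.108,0,0,0,0,1,0,0,-0.15,0,0,0,1,0,0,0,0,0,0])

```text
clock: 20.68
eef_pos: [0.5091, 0.2706, 0.0455]
tcp_rot: [-0.0, 0.074, 0.997, -0.0]
wrist_force: [-0.5, -0.5, -1.8]
gripper_width: 0.0439
finger_force: 35.0
```

Call:
jog_arm(commands=[1,0,0,-0.08,0,0,0,0.3,0,0,0,0,0,0,0.3,0,0,0,0,0,0,0.3,-0.9,0.135,0,0,0,0,0.3,-0.9,0.135,0,0,0,0,0.3,-0.9,0.135,0,0,0,0,1,0,0,-0.2,0,0,0,1,0,0,0,0,0,0], grip_force=20)

```text
clock: 21.68
eef_pos: [0.4425, 0.2811, 0.0387]
tcp_rot: [0.0, 0.073, 0.997, -0.0]
wrist_force: [0.3, 0.0, -0.4]
gripper_width: 0.0468
finger_force: 0.0
```

Call:
jog_arm(commands=[1,0,0,0,0,0,0,1,0,0,0,0,0,0,1,0,0,0,0,0,0,1,0,0,0,0,0,0])

```text
clock: 22.18
eef_pos: [0.4421, 0.281, 0.039]
tcp_rot: [0.0, 0.073, 0.997, -0.0]
wrist_force: [0.4, -0.0, 0.3]
gripper_width: 0.0065
finger_force: 0.0
```

Call:
jog_arm(commands=[1,0.5,-0.075,0.08,0,0,0,1,0.5,-0.075,0,0,0,0,1,0.4,-0.06,0,0,0,0,1,0.25,-0.037,0,0,0,0,1,0.1,-0.015,0,0,0,0])

```text
clock: 22.8
eef_pos: [0.4861, 0.2743, 0.0408]
tcp_rot: [-0.0, 0.074, 0.997, -0.0]
wrist_force: [-2.5, 0.6, 1.7]
gripper_width: 0.0002
finger_force: 1.1
```

Call:
jog_arm(commands=[1,0.08,-0.012,0,0,0,0,1,0.08,-0.012,0,0,0,0])

```text
clock: 23.05
eef_pos: [0.4897, 0.2738, 0.0409]
tcp_rot: [-0.0, 0.073, 0.997, -0.0]
wrist_force: [-0.8, 0.2, -0.3]
gripper_width: 0.0004
finger_force: 0.4
```

Call:
jog_arm(commands=[1,0.08,-0.012,0,0,0,0,1,0.08,-0.012,0,0,0,0])

```text
clock: 23.3
eef_pos: [0.4916, 0.2734, 0.0408]
tcp_rot: [-0.002, 0.073, 0.997, -0.0]
wrist_force: [-22.0, 11.6, 15.7]
gripper_width: 0.0004
finger_force: 11.8
```

The recorder is at the back: the stop force rose to 22 N at the predicted position. Next is the pull.

Call:
jog_arm(commands=[1,-0.8,0.12,0,0,0,0,0.5,0,0,1,0,0,0,0.3,0,0,1,0,0,0,0,0,0,1,0,0,0,0,0,0,1,0,0,0,0,0,0,1,0,0,0,0,0,0,1,0,0,0,0,0,0,1,0,0,0])

```text
clock: 24.3
eef_pos: [0.4738, 0.2763, 0.2169]
tcp_rot: [0.0, 0.073, 0.997, -0.0]
wrist_force: [0.1, -0.3, 0.7]
gripper_width: 0.0677
finger_force: 0.0
```

Call:
jog_arm(commands=[0,0,0,1,0,0,0,0,0,0,1,0,0,0,0,0.95,0.2,0,0,0,0,0,0.95,0.2,0,0,0,0,0,0.95,0.2,0,0,0,0,0,0.95,0.2,0,0,0,0,0,0.95,0.2,0,0,0,0,0,0,0,0,0,0,0])

```text
clock: 25.3
eef_pos: [0.5936, 0.3013, 0.2654]
tcp_rot: [0.0, 0.074, 0.997, -0.0]
wrist_force: [-0.2, 0.2, -1.6]
gripper_width: 0.0914
finger_force: 0.0
```

```bash
python3 - <<'E'
from h import *
o,R=st(); print(o["clock"],o["eef_pos"],R.as_matrix()[:,1],o["gripper_width"])
E
```

```text
25.3 [0.59360207 0.30127096 0.26544179] [ 1.46725263e-01  9.89177253e-01 -2.42098071e-04] 0.09143661608271351
```

Call:
jog_arm(commands=[0,-0.24,0,-1,0,0,0,0,0,0,-1,0,0,0,0.3,0,0,-0.18,0,0,0,1,0,0,0,0,0,0,1,0,0,0,0,0,0,1,0,0,0,0,0,0,1,0,0,0,0,0,0,1,0,0,0,0,0,0], grip_force=25)

```text
clock: 26.3
eef_pos: [0.5865, 0.3012, 0.2116]
tcp_rot: [0.0, 0.073, 0.997, -0.0]
wrist_force: [-0.7, -0.3, 3.9]
gripper_width: 0.0356
finger_force: 25.0
```

Call:
jog_arm(commands=[1,-0.894,0.134,0,0,0,0,1,-0.886,0.133,-0.1,0,0,0,1,-0.87,0.13,-0.21,0,0,0,1,-0.835,0.125,-0.316,0,0,0,1,-0.795,0.119,-0.416,0,0,0,1,-0.736,0.11,-0.512,0,0,0,1,-0.669,0.1,-0.6,0,0,0,1,0,0,0,0,0,0])

```text
clock: 27.3
eef_pos: [0.4433, 0.3224, 0.157]
tcp_rot: [-0.001, 0.073, 0.997, -0.001]
wrist_force: [-2.7, -2.1, -1.5]
gripper_width: 0.0358
finger_force: 25.0
```

Call:
jog_arm(commands=[1,-0.593,0.089,-0.676,0,0,0,1,-0.506,0.076,-0.744,0,0,0,1,-0.411,0.062,-0.804,0,0,0,1,-0.313,0.047,-0.844,0,0,0,1,-0.21,0.031,-0.8,0,0,0,1,0,0,0,0,0,0])

```text
clock: 28.05
eef_pos: [0.3939, 0.3298, 0.0601]
tcp_rot: [-0.0, 0.073, 0.997, -0.001]
wrist_force: [1.9, -4.8, -4.7]
gripper_width: 0.0359
finger_force: 25.0
```

Call:
jog_arm(commands=[1,-0.05,0,-0.25,0,0,0,1,-0.02,0,-0.15,0,0,0,1,0,0,0,0,0,0])

```text
clock: 28.42
eef_pos: [0.3929, 0.33, 0.052]
tcp_rot: [0.001, 0.073, 0.997, -0.0]
wrist_force: [0.7, -8.2, 15.9]
gripper_width: 0.0357
finger_force: 25.0
```

Call:
jog_arm(commands=[1,0,0,-0.12,0,0,0,1,0,0,0,0,0,0])

```text
clock: 28.68
eef_pos: [0.393, 0.33, 0.0495]
tcp_rot: [0.001, 0.073, 0.997, 0.0]
wrist_force: [-0.7, -11.5, 28.6]
gripper_width: 0.0358
finger_force: 25.0
```

Call:
jog_arm(commands=[0.4,0,0,0.1,0,0,0,0,0,0,0,0,0,0,0,0,0,0,0,0,0,0,0,0,1,0,0,0,0,0,0,1,0,0,0,1,0.2,-0.03,0,0,0,0,1,0,0,0,0,0,0,1,0,0,0,0,0,0])

```text
clock: 29.68
eef_pos: [0.3964, 0.3291, 0.0996]
tcp_rot: [-0.001, 0.073, 0.997, -0.001]
wrist_force: [0.2, 0.2, -0.1]
gripper_width: 0.0588
finger_force: 0.0
```

Call:
jog_arm(commands=[1,0,0,0,0,0,0,1,0,0,0,0,0,0,1,0,0,0,0,0,0,1,0,0,-0.4,0,0,0,1,0,0,-0.3,0,0,0])

```text
clock: 30.3
eef_pos: [0.3966, 0.3293, 0.0821]
tcp_rot: [-0.0, 0.073, 0.997, -0.0]
wrist_force: [0.4, 0.5, 0.1]
gripper_width: 0.0087
finger_force: 0.0
```

Call:
jog_arm(commands=[1,0,0,-0.15,0,0,0,1,0,0,0,0,0,0])

```text
clock: 30.55
eef_pos: [0.3966, 0.3293, 0.0787]
tcp_rot: [-0.0, 0.073, 0.997, -0.0]
wrist_force: [0.2, -0.5, -0.7]
gripper_width: 0.0006
finger_force: 0.0
```

Call:
jog_arm(commands=[1,0,0,-0.1,0,0,0,1,0,0,0,0,0,0])

```text
clock: 30.8
eef_pos: [0.397, 0.3295, 0.077]
tcp_rot: [0.0, 0.073, 0.997, 0.0]
wrist_force: [-0.9, -0.5, 5.6]
gripper_width: 0.0006
finger_force: 3.0
```

Call:
jog_arm(commands=[1,0,0,-0.08,0,0,0,1,0,0,0,0,0,0])

```text
clock: 31.05
eef_pos: [0.397, 0.3296, 0.0763]
tcp_rot: [0.001, 0.073, 0.997, 0.0]
wrist_force: [-7.9, -4.7, 37.1]
gripper_width: 0.0006
finger_force: 18.8
```

The pull meets a hard stop at the shut height (tip at 57 mm), so the cover is closed. I'm retreating and checking.

Call:
jog_arm(commands=[1,0,0,0.8,0,0,0,1,-0.5,0,0.8,0,0,0,1,-1,0.1,0.8,0,0,0,1,-1,0.3,1,0,0,0,1,0,1,1,0,0,0,1,0,1,1,0,0,0,1,0,1,0,0,0,0,1,0,0,0,0,0,0])

```text
clock: 32.05
eef_pos: [0.3343, 0.4156, 0.2099]
tcp_rot: [0.0, 0.073, 0.997, 0.0]
wrist_force: [-0.2, -0.4, -0.1]
gripper_width: 0.0004
finger_force: 0.0
```

```bash
python3 - <<'E'
from h import *
o,R=st(); print(o["clock"],o["eef_pos"],o["wrist_force"])
im=ctrl.camera("scene")[:,:,::-1]; s=ctrl.camera("side")[:,:,::-1]
f=lambda x:cv2.resize(x,(400,300),interpolation=cv2.INTER_CUBIC)
cv2.imwrite("pics/c6.png",np.vstack([np.hstack([f(im),f(s)]),np.hstack([f(im[90:250,280:455]),f(s[130:270,275:425])])]))
E
```

```text
32.05 [0.33429876 0.41564924 0.20985209] [-0.1648561  -0.44188256 -0.0538505 ]
```

View pics/c6.png

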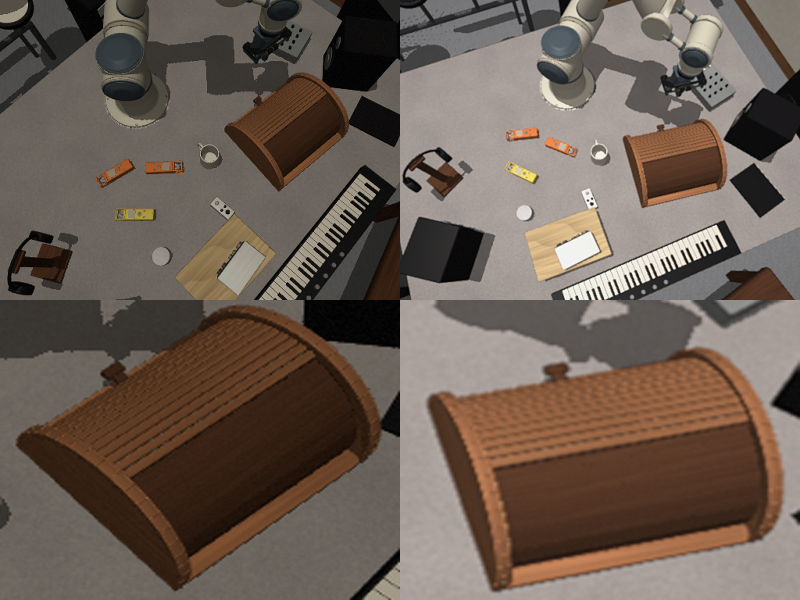

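The cover is down with the pull low at the front (crop (112,372)), and the mug, pedal and tin are where they were. The arm is clear, so I'm handing in.

```bash
python3 -c "
from workcell import ctrl
print(ctrl.hand_in())"
```

```text
the job is handed in; nothing more can be done
None
```

The job is handed in at about 32 s of the 72 s limit; `hand_in` returned no verdict. The recorder is in the empty pigeonhole, microphones first, pushed to the back stop, and the cover is pressed down to its stop. The mug, pedal and tin look unmoved in the last pictures, but I did not look inside the box again after sliding the recorder in.

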